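Shut and bolt the drawer for moving the cart

ROBOT

A 6-joint arm with a two-finger parallel gripper is mounted at the origin on the work surface. World frame = base frame: x ahead of the robot, y to its left, z up, the work surface at z = 0. Lengths are in mm, angles in rad, forces in N, time in s.
With the tool pointing down it reaches from about 275 to 825 mm from the base axis. Payload 4.9 kg.
Tool frame: the origin (TCP) lies at the very end of the fingers, on their centre line; the grasp point (between the pads) lies 19 mm behind it; z points along the fingers, y is the line along which they close (so a half turn about z gives the same grasp; the last joint's range is limited). The gripper opens to 85 mm and grips with 20 to 120 N. Pads are 22 mm wide; open, the fingers measure 114 mm over their backs; the gripper's body (76 mm by 85 mm) begins 54 mm behind the grasp point. The pads swing forward as they close: fully open they stand 13 mm farther back than shut.
Start: joints at [-1.36, 0.326, -0.193, 1.052, 0, 1.437], TCP at [185.917, -517.642, 231.281] pointing down, gripper open.
Joint ranges: [-2.65, 2.65], [-0.97, 1.79], [-1.3, 1.35], [-1.93, 2.1], [-1.47, 1.37], [-3.14, 3.14]. Speed limits (rad/s): [2.57, 2.57, 3.14, 3.14, 3.14, 3.14].

INTERFACE

Orientations are given as [roll, pitch, yaw] about the fixed x, y, z axes, in that order (R = Rz(yaw) Ry(pitch) Rx(roll)).
In Python, from bench import bot, solve_ik, imaging gives the robot as it stands. Calls block until the motion is done:
- bot.move_ptp(position, orientation): joint-space move of the TCP to a pose.
- bot.movel(position, rot=None, max_speed=150, threshold=None): straight line of the TCP; rot=None keeps the orientation; max_speed is the mean speed in mm/s. With threshold (N) it stops when the force on the tool has changed by that much, and returns True; else False.
- bot.move_j(angles): joint-space move.
- bot.grip(opening, effort=None): opening from 0.0 (shut) to 1.0 (fully open); effort is the grip in N (None keeps the last); returns when the fingers have stopped.
- bot.dwell(seconds).
- solve_ik(position, orientation): joint angles nearest the present ones, or None.
- bot.get_state(): the state.
- imaging.capture(name): name is "side" or "top" or "wrist"; returns the picture (420x560x3 uint8, blue, green, red); there is no depth.
- imaging.camera_model(name): a dict with "K" (3x3 intrinsics, pixels), "position" and "rotation" of the camera in the world. Camera axes: x right, y up, looking along -z (the intrinsics and any distortion apply to the point x, -y, -z); pixel columns grow to the right and rows downward; lengths in mm; the calibration is good to about 2 mm. A picture is of the moment at which its call begins: read the wrist's pose just before it. camera_model takes no time and is no camera call; for the wrist camera it gives the pose at the moment of the call.
A pose or a line that the arm cannot do raises bot.IKError and nothing moves.
- bot.sign_off(): hands the job in; it is judged then, once.
The state is a dict: "t": time; "qpos": joint angles; "joint_velocities": joint speeds; "effort": joint torques, N m; "tcp_pos": TCP position; "orientation": TCP orientation; "contact_force": force on the tool from outside, world axes, zero at the start; "wrist_torque": the same for the moment, N m; "opening": opening from 0.0 (shut) to 1.0 (fully open); "gripper_force": force on a finger pad.
Only numpy, scipy, OpenCV 4.12 (cv2) and the standard library are available. Lean on these libraries where they do the work, as an engineer would, in place of code of your own. Each camera call takes 0.05 s, during which the arm holds its last target. There are 200 camera calls.

TASK

Push the open top drawer of the black drawer unit fully shut, then slide the barrel bolt on top of the unit all the way across, through the drawer's staple until it meets its stop, and turn the bolt's handle fully down into the notch. Feel for the stop rather than forcing the handle against the slotted plate, and leave everything else on the cart where it is.

Things in the scene. Friction and masses are not known exactly. Their poses are not given: they have to be found in the camera images.
- unit: black plastic drawer unit, fixed on the cart: 210 mm deep (x), 300 mm wide (y), 130 mm high. Origin on the cart top, below the middle of its front plane (the outer face of the shut drawer fronts); its x axis points into the unit (away from the robot), y along its front to the robot's left, z up. The lower drawer does not open
- drawer (a joint): how far the top drawer stands open (m): 0 shut against its end stop, starts at 0.035 to 0.060. It slides along the unit's x with 3 N of friction and stays where it is left
- drawer_face (a point): middle of the upper edge of the top drawer's outer front face, 128 mm above the cart top; moves with the drawer. The face is flat, 292 mm wide and 58 mm high below this edge, bare but for a finger lip at its middle, 70 mm wide, standing out 9 mm, 11 to 21 mm below the edge. It can be pushed anywhere clear of the lip
- staple (a point): middle of the opening of the steel staple on the drawer, an arch that the bolt passes through along y; moves with the drawer, 56 mm to the +y side of the drawer's middle, 18 mm behind its face. Opening 16 mm wide, staple 8 mm thick along y, its top 16 mm above this point. With the drawer shut the point lies on the bolt's axis
- keeper: steel base of the barrel bolt, fixed on the unit's top. Origin on the unit's top (130 mm high), 18 mm behind the front plane; axes as the unit's. The round bolt (10 mm thick) runs along y, its axis 22 mm above this origin. The base has two saddles up to 34 mm high and carries the slotted plate. Base and plate take at most 18 N from the handle
- notch_about (a point): rough place of the notch in the slotted plate, a 5 mm thick upright steel plate before the bolt: 11 to 16 mm in front of its axis, edge 14 mm above the axis. The edge bars the handle from turning down except at the notch, 11.5 mm wide for the 8 mm square stem. The plate sits in long screw holes: the true notch lies up to 15 mm to either y side of here and is not measured
- stop_about (a point): rough place of the plate's rubber-faced stop, just past the notch, rising to 24 mm above the bolt axis; moved up to 15 mm along y together with the notch, not measured. The upright stem sliding to +y runs against it. Stem touching the stop = stem opposite the notch, 1.5 mm short of the notch's far side and 2 mm past its near side
- bolt (a joint): how far the bolt (with its handle) has slid towards +y (m); starts retracted at 0 to 0.012, is stopped by the plate somewhere from 0.032 to 0.062. Slides with about 2.5 N of friction and stays where it is left. Its tip reaches the staple at about 0.016
- handle: the bolt's handle. Origin on the bolt axis at the foot of its 8 mm square stem; z axis along the stem to the knob. Starts upright (leaning 0.1 rad back to 0.3 forward); turns about the bolt axis (0.04 N m friction, stays put), over the unit's front towards its -x; fully down, z is level, 90 degrees from upright. Beside the notch it meets the plate's edge at about 0.4 rad
- knob (a point): centre of the handle's knob, 55 mm from the bolt axis along the stem: a steel cylinder 20 mm thick and 20 mm long, lying parallel to the bolt, with flat ends that face +y and -y; gripped across its ends it turns stiffly between the fingers; it can also be pushed. Pushing it down beside the notch loads the plate about threefold
- record_weight: silver record weight, a stepped disc 72 mm across, 44 mm high, on top of the drawer unit at the back; origin under its centre; leave it where it is
- adapter: small flat aluminium ring, 38 mm across, 10 mm high, on top of the drawer unit; origin under its centre; leave it
- headshell: chrome cartridge headshell, about 70 mm long, 14 mm high, on top of the drawer unit; origin at its underside; leave it
- pot: green ceramic pot, 96 mm across, 85 mm high, on the cart left of the unit; origin under its centre; leave it
- fluid_bottle: small amber bottle, 48 mm across, 120 mm high, on the cart right of the unit; origin under its centre; leave it
- tweezers: stainless tweezers, 115 mm long, 5 mm high, lying on the cart in front of the unit; origin at its underside; leave them
- stylus_brush: small brush with a round black handle, about 95 mm long, 12 mm high, lying on the cart; origin at its underside; leave it

How it is judged (in metres and radians):
On the way, in this order (a step that is already met when the one before it is completed fails the run):
1. the drawer is shut (open by less than 4 mm) while the bolt is still back (value of joint drawer below 0.004 m and value of joint bolt below 0.022 m), for 0.2 s.
2. the bolt is across (slid more than 28 mm) with the drawer still shut (value of joint bolt above 0.028 m and value of joint drawer below 0.005 m), for 0.1 s.
At the end, for the whole second after the job is handed in: The drawer is shut (open by less than 5 mm), the bolt is across (slid more than 28 mm), its handle lies down in the notch (more than 1.40 rad from upright), and the bolt and handle are at rest (all of step 2 and angle between handle's own z axis and vertical above 1.4 rad and velocity of joint bolt below 0.005 m/s and angular speed of handle below 0.05 rad/s); the robot touches nothing.
It fails at once if the handle is forced against the bolt's base, plate or stop with more than 18 N (contact force between handle and keeper above 18 N).
It fails at once if a bystander is moved by more than 20 mm (distance of any of record_weight, adapter, headshell, pot, fluid_bottle, tweezers, stylus_brush from where it was at the start of the episode above 0.02 m).
It also fails if it takes over 66 s, if anything falls off the work surface, if the arm or the gripper's body presses on something with over 40 N, if the wrist force passes 120 N, or if a joint passes its speed limit or range.

## Working session

There is one attempt and no reset: what is moved stays moved. The work goes in short steps, each a Python script; the robot and the scene stay as the last script left them, time stands still between calls to the robot, and variables do not carry over. Pictures are saved under pics/ and viewed, at most 10 in all, crops included, and the job is handed in when it is done.

```bash
ls; mkdir -p pics
python3 - <<'E'
from bench import bot, imaging
import cv2,numpy as np
for n in("top","side"):
    cv2.imwrite(f"pics/{n}0.png",imaging.capture(n))
    m=imaging.camera_model(n);print(n,m)
print(bot.get_state()["t"])
E
```

```text
pics
top {'K': array([[538.67089215,   0.        , 276.07185814],
       [  0.        , 538.67089215, 211.84096804],
       [  0.        ,   0.        ,   1.        ]]), 'position': array([ 461.2926011 ,  -23.67595654, 1504.83951487]), 'rotation': array([ 0.10203741,  0.0131692 , -1.54675574])}
side {'K': array([[404.55501965,   0.        , 283.5428949 ],
       [  0.        , 404.55501965, 211.23334967],
       [  0.        ,   0.        ,   1.        ]]), 'position': array([ 256.28069814, -469.172336  ,  789.65217579]), 'rotation': array([ 7.06845910e-01, -5.76319135e-04, -6.40638242e-01])}
0.1
```

View pics/top0.png

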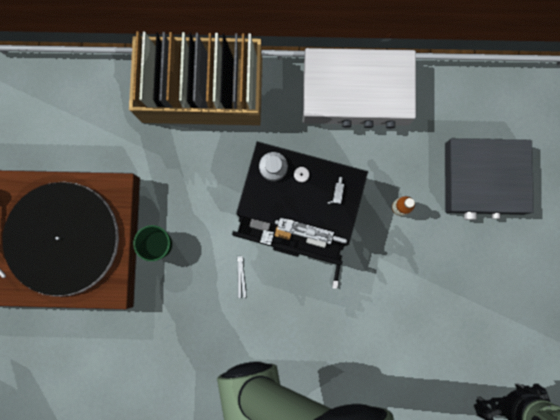

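View pics/side0.png

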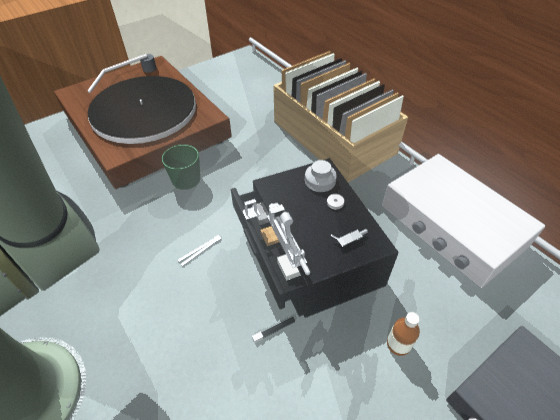

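The top view shows the unit with its back corners at about (257,142) and (368,170), the drawer open towards the robot, and the bolt around (280–345, 225–240). The side view shows the upright knob near (280,213). The tweezers and brush lie in front of the unit.

```bash
cat > h.py <<'E'
from bench import bot, solve_ik, imaging
import numpy as np, cv2
from scipy.spatial.transform import Rotation as R
def cam(n):
    m=imaging.camera_model(n); return m["K"],np.array(m["position"]),R.from_euler("xyz",m["rotation"]).as_matrix()
def ray(c,px):
    K,p,r=c; d=np.linalg.inv(K)@[px[0],px[1],1]; return p, r@(d*[1,-1,-1])
def onz(c,px,z):
    p,d=ray(c,px); return p+d*(z-p[2])/d[2]
def proj(c,P):
    K,p,r=c; v=(r.T@(np.array(P)-p))*[1,-1,-1]; v=K@v; return v[:2]/v[2]
def tri(c1,a,c2,b):
    p,d=ray(c1,a);q,e=ray(c2,b); d=d/np.linalg.norm(d); e=e/np.linalg.norm(e)
    s=np.linalg.lstsq(np.c_[d,-e],q-p,rcond=None)[0]; A=p+d*s[0];B=q+e*s[1]
    return (A+B)/2,np.linalg.norm(A-B)
E
python3 - <<'E'
from h import *
c=cam("top"); s=cam("side")
a=onz(c,(257,142),130);b=onz(c,(368,170),130)
print(a,b,np.linalg.norm(a-b))
y=(a-b)/np.linalg.norm(a-b); x=np.array([y[1],-y[0],0]); O=(a+b)/2-210*x
print("yaw",np.arctan2(x[1],x[0]),"front mid",O)
# side check
print(proj(s,a),proj(s,b))
m=imaging.camera_model("wrist"); st=bot.get_state(); print(m,st["tcp_pos"],st["orientation"])
Rt=R.from_euler("xyz",st["orientation"]).as_matrix()
print(Rt.T@(np.array(m["position"])-st["tcp_pos"]), Rt.T@cam("wrist")[2])
E
```

```text
[783.07280695  51.80922941 130.        ] [ 715.4915338  -236.76543666  130.        ] 296.38246638905747
yaw -0.23004412158778256 front mid [544.81433995 -44.59380219 130.        ]
[329.30558045 158.00748347] [399.13822568 250.67638627]
{'K': array([[296.361076  ,   0.        , 278.79611094],
       [  0.        , 296.361076  , 207.20748006],
       [  0.        ,   0.        ,   1.        ]]), 'position': array([ 250.51058187, -494.64018534,  372.06705748]), 'rotation': array([-0.27225378,  0.0014622 , -1.22672488])} [ 185.84048094 -517.08041756  230.56286985] [-3.14001482e+00 -2.58794742e-04  3.44823852e-01]
[  68.48540634    0.51796114 -141.48746208] [[-7.52780093e-04  9.63097697e-01  2.69150998e-01]
 [ 9.99999710e-01  7.56176178e-04  9.10579560e-05]
 [-1.15827865e-04  2.69150989e-01 -9.63097987e-01]]
```

```bash
cat >> h.py <<'E'
YAW=-0.230; O=np.array([544.8,-44.6,0.])   # unit frame estimate
U=R.from_euler("z",YAW).as_matrix()
def W(x,y,z): return O+U@np.array([x,y,z])
def toU(P): return U.T@(np.array(P)-O)
RPY=[np.pi,0,YAW]
E
python3 - <<'E'
from h import *
import pickle
bot.move_ptp(W(-75,-50,280),RPY); bot.grip(0)
C={}
for i,y in enumerate((-50,50)):
    if i: bot.movel(W(-75,y,280),RPY)
    bot.dwell(.3)
    C[i]=cam("wrist"); im=imaging.capture("wrist"); cv2.imwrite(f"pics/w{i}.png",im)
pickle.dump(C,open("C.pkl","wb")); s=bot.get_state();print(s["t"],s["tcp_pos"],s["contact_force"])
a,b=[cv2.imread(f"pics/w{i}.png") for i in(0,1)]
cv2.imwrite("pics/w01.png",cv2.resize(np.vstack([a[:300],b[:300]]),None,fx=1,fy=1))
E
```

```text
Traceback (most recent call last):
bench.IKError: the arm cannot follow that straight line within its joint ranges
```

View pics/w0.png

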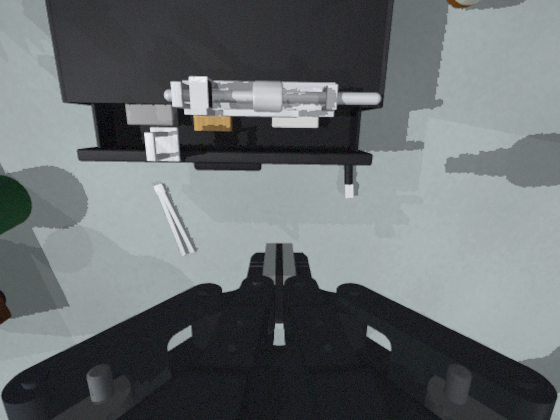

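The wrist view shows the unit square to the image. The knob is at (267,97), the staple at (163,143), the drawer front edge runs (78,155)–(372,157) and the finger lip is at about (228,166).

Run:
```python
from h import *
s=bot.get_state(); print(s["t"],s["qpos"],s["tcp_pos"],s["orientation"],s["contact_force"])
c=cam("wrist")
for n,px,z in [("faceL",(78,158),128),("faceR",(372,162),128),("staple",(163,143),168),("stapleBase",(163,160),130),("knob",(267,97),217),("unitFL",(62,102),130),("unitFR",(385,104),130),("boltR",(380,99),157)]:
    print(n,toU(onz(c,px,z)).round(1))
for p in [(-75,50,280),(-75,20,280),(-75,105,200),(-75,105,105),(-12,105,105),(18,-50,200),(18,0,200)]:
    print(p,solve_ik(W(*p),RPY),solve_ik(W(*p),[np.pi,0,YAW+np.pi/2]),solve_ik(W(*p),[np.pi,0,YAW-np.pi]))
```

```text
3.1083 [-3.22368980e-01  1.40299070e-01 -3.09213169e-01  1.12125846e+00
 -4.31422466e-05  3.04920898e+00] [460.39271636 -76.19724464 279.99712756] [ 3.14154733e+00 -2.15390245e-05 -2.29985308e-01] [ 0.56941422 -0.6375329  -0.82699657]
faceL [-37.9 147.1 128. ]
faceR [ -42.  -142.1  128. ]
staple [-21.2  46.8 168. ]
stapleBase [-39.7  63.  130. ]
knob [ 10.9 -42.6 217. ]
unitFL [ 13.9 151.2 130. ]
unitFR [  12.  -149.1  130. ]
boltR [  14.3 -135.3  157. ]
(-75, 50, 280) [-0.10896306  0.17274055 -0.27008762  1.12796815  0.         -3.02055571] [-0.10896306  0.17274055 -0.27008762  1.12796815  0.          1.69183327] [-0.10896306  0.17274055 -0.27008762  1.12796815  0.          0.12103694]
(-75, 20, 280) [-0.17196541  0.15893846 -0.28689647  1.1249614   0.         -3.08355806] [-0.17196541  0.15893846 -0.28689647  1.1249614   0.          1.62883092] [-0.17196541  0.15893846 -0.28689647  1.1249614   0.          0.05803459]
(-75, 105, 200) [ 2.28578284e-03  2.61421718e-01 -3.67360842e-01  9.42013767e-01
  0.00000000e+00 -2.90930687e+00] [ 0.00228578  0.26142172 -0.36736084  0.94201377  0.
[... 368 characters left out ...]
, 105) [-0.02378158  0.4594947  -0.34018616  0.77111547  0.         -2.93537424] [-0.02378158  0.4594947  -0.34018616  0.77111547  0.          1.77701474] [-0.02378158  0.4594947  -0.34018616  0.77111547  0.          0.20621842]
(18, -50, 200) [-0.30689761  0.36591959 -0.21771669  0.98716005  0.          3.06469504] [-0.30689761  0.36591959 -0.21771669  0.98716005  0.          1.49389872] [-0.30689761  0.36591959 -0.21771669  0.98716005  0.         -0.07689761]
(18, 0, 200) [-0.21716451  0.37486523 -0.20428542  0.99164567  0.         -3.12875717] [-0.21716451  0.37486523 -0.20428542  0.99164567  0.          1.58363182] [-0.21716451  0.37486523 -0.20428542  0.99164567  0.          0.01283549]
```

```bash
sed -i 's/YAW=-0.230; O=np.array(\[544.8,-44.6,0.\])/YAW=-0.238; O=np.array([543.0,-43.5,0.])/; s/RPY=\[np.pi,0,YAW\]/RPY=[np.pi,0,YAW+np.pi\/2]/' h.py; cat > log.txt </dev/null
python3 - <<'E'
from h import *
def st(l): s=bot.get_state(); print(l,round(s["t"],2),toU(s["tcp_pos"]).round(1),(U.T@s["contact_force"]).round(1))
bot.move_ptp(W(-95,105,200),RPY); st("a")
bot.movel(W(-90,105,104),RPY); st("b")
h=bot.movel(W(5,105,104),RPY,max_speed=40,threshold=12); st(h)
bot.movel(W(-60,105,104),RPY); bot.movel(W(-60,105,250),RPY,max_speed=250)
bot.movel(W(-60,-45,290),RPY,max_speed=250); bot.dwell(.2); st("c")
c=cam("wrist"); im=imaging.capture("wrist"); cv2.imwrite("pics/w2.png",im)
import pickle; pickle.dump(c,open("C.pkl","wb"))
E
```

```text
a 4.23 [-94.7 104.8 200.3] [-1.  -0.5 -0.5]
b 5.03 [-89.4 104.9 104.7] [-0.1  0.3  0.3]
True 6.78 [-12.7 104.5 103.1] [-0.5 -0.5  0.7]
c 8.94 [-60.4 -43.8 289.4] [ 0.1  0.1 -0.2]
```

View pics/w2.png

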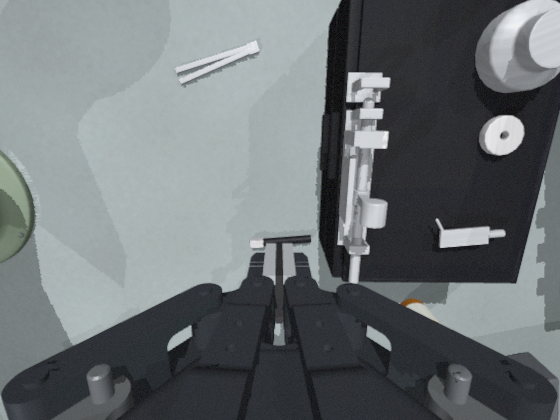

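The drawer is shut: the unit's front is now one line and the staple, near (368,85), is in line with the bolt. The knob is at (372,213).

Run:
```python
from h import *
import pickle
c=pickle.load(open("C.pkl","rb"))
for z in(207,217): print(toU(onz(c,(373,213),z)).round(1))
s0=[460.39271636,-76.19724464,279.99712756]; Rt=R.from_euler("xyz",[np.pi,0,-.23]).as_matrix()
T=R.from_euler("xyz",bot.get_state()["orientation"]).as_matrix(); ts=np.array(bot.get_state()["tcp_pos"])
c0=(c[0],Rt@(T.T@(c[1]-ts))+s0,Rt@T.T@c[2])
P,e=tri(c0,(267,97),c,(373,213)); print(toU(P).round(1),e)
for n,px,z in[("staple",(366,90),165),("bolt tail",(354,270),157),("bolt mid",(366,150),157),("saddle",(371,140),164),("faceL",(350,0),128),("faceR",(333,275),128)]: print(n,toU(onz(c,px,z)).round(1))
```

```text
[ 14.4 -43.1 207. ]
[ 11.1 -40.1 217. ]
[ 13.6 -42.9 208.5] 0.7994960856552226
staple [ 13.1  52.  165. ]
bolt tail [  16.8 -118.8  157. ]
bolt mid [ 19.4   1.8 157. ]
saddle [ 21.1  11.  164. ]
faceL [  3.  130.5 128. ]
faceR [   1.6 -140.2  128. ]
```

Run:
```python
from h import *
def st(l): s=bot.get_state(); print(l,round(s["t"],2),toU(s["tcp_pos"]).round(1),(U.T@s["contact_force"]).round(1))
bot.movel(W(14,-85,275),RPY); bot.movel(W(14,-85,198),RPY); bot.dwell(.2); st("a")
h=bot.movel(W(14,8,198),RPY,max_speed=15,threshold=7); st(h); bot.dwell(.1); st("s")
```

```text
a 10.57 [ 14.8 -85.  199.2] [-0.7 -0.2  0.1]
True 14.51 [ 13.8 -19.7 197.8] [ 0.4 -0.6  0.4]
s 14.61 [ 13.7 -19.7 197.4] [-0.1 -0.3  0.5]
```

Run:
```python
from h import *
def st(l): s=bot.get_state(); print(l,round(s["t"],2),toU(s["tcp_pos"]).round(1),(U.T@s["contact_force"]).round(1))
bot.movel(W(14,-26,198),RPY,max_speed=30)
h=bot.movel(W(14,-5,198),RPY,max_speed=10,threshold=7); st(h)
bot.movel(W(14,-50,198),RPY,max_speed=100); bot.movel(W(14,-75,290),RPY,max_speed=200);bot.dwell(.2)
c=cam("wrist"); im=imaging.capture("wrist"); cv2.imwrite("pics/w3.png",im)
import pickle; pickle.dump(c,open("C.pkl","wb")); st("v")
```

```text
True 15.97 [ 13.8 -19.7 197.8] [ 0.1 -1.8  1. ]
v 17.3 [ 13.3 -74.6 288.6] [ 0.7 -0.4 -0.3]
```

View pics/w3.png

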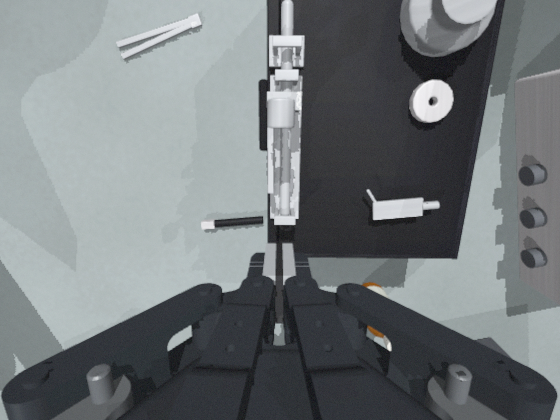

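The bolt tip at (287,8) has passed through the staple, and the stop was felt twice at the same place. The knob is at (282,112), still upright. Next I push it over from behind with a low force limit.

Run:
```python
from h import *
import pickle
c=pickle.load(open("C.pkl","rb")); k=toU(onz(c,(282,110),212)); print(k.round(1))
def st(l): s=bot.get_state(); print(l,round(s["t"],2),toU(s["tcp_pos"]).round(1),(U.T@s["contact_force"]).round(1))
bot.movel(W(60,1,290),RPY); bot.movel(W(60,1,196),RPY); bot.dwell(.2); st("a")
h=bot.movel(W(3,1,196),RPY,max_speed=20,threshold=4); st(h)
```

```text
[ 15.7   3.2 212. ]
a 19.02 [ 60.7   1.  197.2] [ 1.   0.4 -0.3]
False 22.02 [  3.   1. 196.] [0.8 0.2 0.3]
```

It passed the 0.4 rad barrier freely, so the stem is in the notch. Now I push it down from above.

Run:
```python
from h import *
import pickle
def st(l): s=bot.get_state(); print(l,round(s["t"],2),toU(s["tcp_pos"]).round(1),(U.T@s["contact_force"]).round(1))
bot.movel(W(8,1,196),RPY); bot.movel(W(8,1,225),RPY); bot.movel(W(-30,1,225),RPY); bot.dwell(.2); st("a")
h=bot.movel(W(-33,1,157),RPY,max_speed=20,threshold=4); st(h)
bot.movel(W(-33,1,230),RPY); bot.movel(W(-40,-90,290),RPY); bot.dwell(.2)
c=cam("wrist"); im=imaging.capture("wrist"); cv2.imwrite("pics/w4.png",im); pickle.dump(c,open("C.pkl","wb")); st("v")
cv2.imwrite("pics/s4.png",cv2.resize(imaging.capture("side")[150:350,180:420],None,fx=3,fy=3))
```

```text
a 23.21 [-29.2   1.  224.9] [0.7 0.3 0.8]
True 24.84 [-32.8   1.  196.3] [-2.3 -0.3  1.5]
v 26.34 [-40.2 -89.4 289.6] [ 0.1 -0.2  0.1]
```

View pics/w4.png

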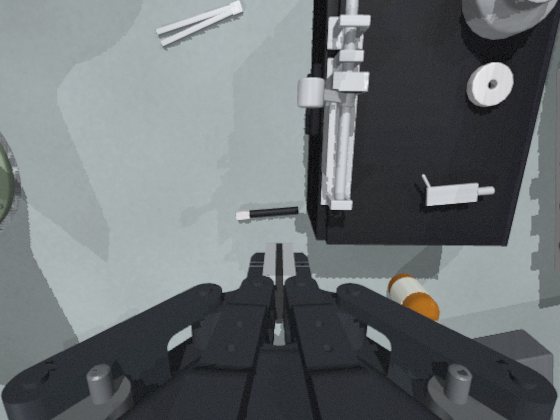

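View pics/s4.png

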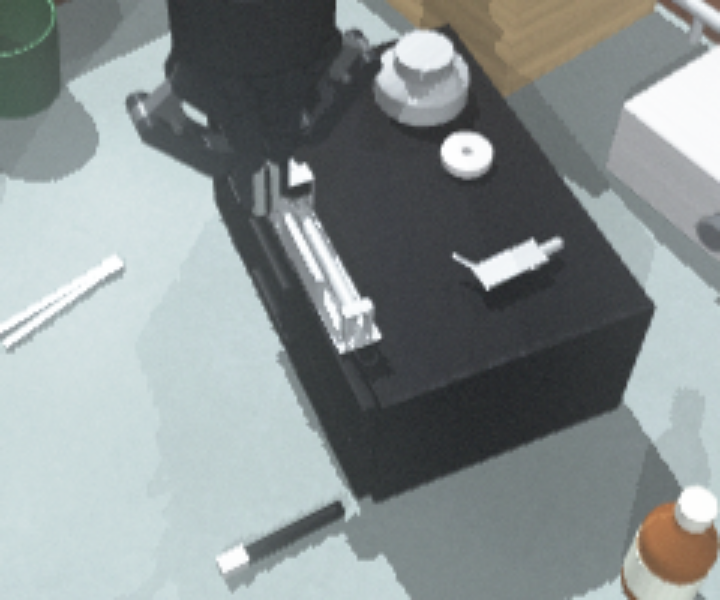

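The handle is partly down in the notch, with the knob at (311,92), and the bolt is through. The push-down stopped early on the first contact jolt, so I continue more slowly.

Run:
```python
from h import *
import pickle
def st(l): s=bot.get_state(); print(l,round(s["t"],2),toU(s["tcp_pos"]).round(1),(U.T@s["contact_force"]).round(1))
c=pickle.load(open("C.pkl","rb"))
for z in (175,190): print(z,toU(onz(c,(311,92),z)).round(1))
bot.movel(W(-28,1,225),RPY,max_speed=200); bot.movel(W(-28,1,200),RPY,max_speed=50); bot.dwell(.2); st("a")
for i in range(4):
    h=bot.movel(W(-33,1,158),RPY,max_speed=10,threshold=5); st(h)
    if not h or toU(bot.get_state()["tcp_pos"])[2]<164: break
```

```text
175 [-13.9   3.9 175. ]
190 [-15.4   2.4 190. ]
a 27.95 [-31.    0.5 199.2] [-7.8 -0.5  6.5]
True 28.68 [-32.5   0.5 198.3] [-2.  -0.6  3.6]
True 29.3 [-33.4   0.5 197.6] [-1.7 -0.1  2.5]
True 30.13 [-35.9   0.5 195.1] [-1.   1.   2.5]
True 30.92 [-37.9   0.5 192.8] [-0.7 -0.9  1.7]
```

The fingertip was bearing on the knob's front, because its tip is slimmer than I assumed. I go back behind it and push along the arc first.

Run:
```python
from h import *
def st(l): s=bot.get_state(); print(l,round(s["t"],2),toU(s["tcp_pos"]).round(1),(U.T@s["contact_force"]).round(1))
bot.movel(W(-38,1,230),RPY,max_speed=200); bot.movel(W(12,1,230),RPY,max_speed=200); bot.movel(W(12,1,196),RPY,max_speed=100); bot.dwell(.2); st("a")
h=bot.movel(W(3,1,195),RPY,max_speed=20,threshold=5); st(h)
h=bot.movel(W(-13,1,184),RPY,max_speed=20,threshold=5); st(h)
bot.movel(bot.get_state()["tcp_pos"]+np.array([0,0,45.]),RPY,max_speed=150)
bot.movel(W(-40,-90,290),RPY,max_speed=200); bot.dwell(.2)
im=imaging.capture("wrist"); cv2.imwrite("pics/w5.png",cv2.resize(im[0:230,230:430],None,fx=2.5,fy=2.5)); st("v")
```

```text
a 32.34 [ 12.4   1.  196.8] [ 0.5  0.2 -0.7]
False 32.94 [  3.    1.  195.1] [0.6 0.8 0.6]
False 34.06 [-13.   1. 184.] [ 0.6  0.5 -0.4]
v 35.48 [-40.2 -89.2 289.2] [-0.1 -0.  -0.2]
```

View pics/w5.png

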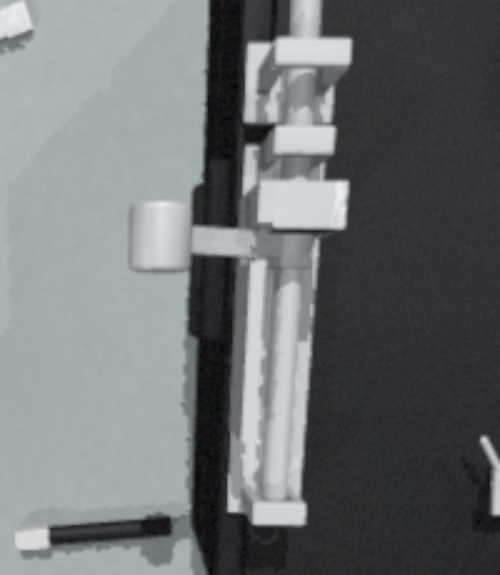

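The handle is now well down, with the stem in the notch and the knob at full-image (294,94). Now I finish from above.

Run:
```python
from h import *
def st(l): s=bot.get_state(); print(l,round(s["t"],2),toU(s["tcp_pos"]).round(1),(U.T@s["contact_force"]).round(1))
c=cam("wrist")
for z in (165,180): print(z,toU(onz(c,(294,94),z)).round(1))
bot.movel(W(-33,1,225),RPY,max_speed=200); bot.movel(W(-33,1,197),RPY,max_speed=80); bot.dwell(.2); st("a")
for i in range(3):
    h=bot.movel(W(-34,1,157),RPY,max_speed=15,threshold=5); st(h)
    if not h or toU(bot.get_state()["tcp_pos"])[2]<166: break
```

```text
165 [-27.1   3.4 165. ]
180 [-27.8   2.  180. ]
a 36.88 [-32.6   0.9 197.6] [-0.5  0.   0. ]
True 38.96 [-33.9   1.  161.7] [-0.2 -0.1  5.1]
```

Run:
```python
from h import *
bot.movel(W(-34,1,230),RPY,max_speed=150); bot.movel(W(-40,-90,290),RPY,max_speed=200); bot.dwell(.3)
c=cam("wrist"); im=imaging.capture("wrist"); cv2.imwrite("pics/w6.png",cv2.resize(im[0:230,230:430],None,fx=2.5,fy=2.5))
print("predicted knob down px",[(p-[230,0])*2.5 for p in (proj(c,W(-37,2,152)),proj(c,W(-35,2,162)),proj(c,W(-29,2,180)))],bot.get_state()["t"])
```

```text
predicted knob down px [array([130.20108319, 242.70890804]), array([136.35774954, 240.10893965]), array([156.26362644, 234.89666112])] 40.6083
```

View pics/w6.png

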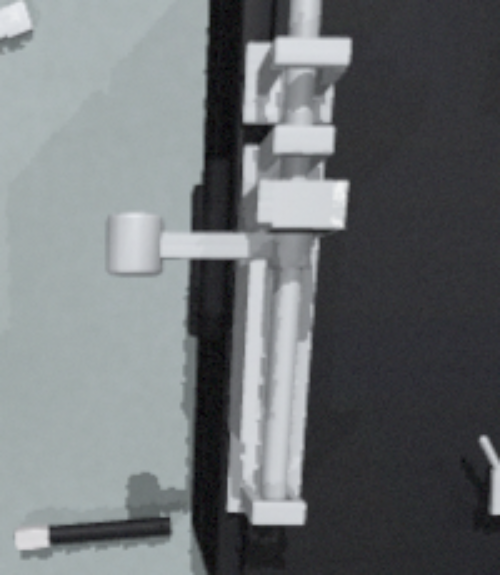

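The knob at (134,243) in the crop matches the fully-down prediction of (130,243). The fingertip also met firm resistance at 162 mm, the height of the knob's top when level.

```bash
python3 -c "
from h import *
print(bot.sign_off())"
```

```text
the job is handed in; nothing more can be done
None
```

The drawer is shut, the bolt is through the staple against its stop, and the handle is down in the notch; I handed the job in at about 41 s, and no verdict came back.

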